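# Sweep the twist caps into the pull-out tray and shut it

## Task

Clear the three loose twist caps off the raised counter: sweep them with your fingers over the chipped edge so that they drop into the open tray below, then push the tray fully shut with all three caps inside. Do not pinch, pick up or carry the caps, and leave the jar standing among them and everything else where it is.

Things in the scene. Friction and masses are not known exactly. Their poses are not given: they have to be found in the camera images.
- counter: Fixed raised worktop of grey laminate with chipped edges, 320 mm (its x) by 390 mm (its y), flat top 80 mm above the table, no rim. Origin at the centre of its footprint, on the table. Its -x axis points to the side where the tray comes out (the right-hand side as the robot sees it, give or take 10 degrees of turn); its z is up. The three caps and the jar stand in four lanes about 62 mm apart along its y, 40 to 130 mm from the tray-side edge; which lane the jar has varies.
- counter_edge (a point): Middle of the counter's top edge on the tray side: 160 mm from the counter's origin along its -x, 80 mm above the table. Same axes as the counter.
- cap0_center (a point): White plastic twist cap with a ribbed skirt, a flat disc 36 mm across and 14 mm high, lying on the counter top with its closed side up, 12 to 21 g; this point is its centre, 7 mm above its underside.
- cap1_center (a point): White plastic twist cap with a ribbed skirt, a flat disc 36 mm across and 14 mm high, lying on the counter top with its closed side up, 12 to 21 g; this point is its centre, 7 mm above its underside.
- cap2_center (a point): White plastic twist cap with a ribbed skirt, a flat disc 36 mm across and 14 mm high, lying on the counter top with its closed side up, 12 to 21 g; this point is its centre, 7 mm above its underside.
- tray (a joint): How far the pull-out tray under the counter is open, m: 0 is shut (rigid stop), 0.145 fully out; starts 0.11 to 0.142. It slides along the counter's -x as it opens and stays where it is left; it takes about 2 to 5 N to push.
- tray_in (a point): Centre of the tray's inner floor, 9 mm above the table, moving with the tray. Same axes as the counter. Inside, the tray is 196 mm (x) by 323 mm (y), with side and back walls that end 44 mm above the table and a front panel that ends 60 mm above it. The counter's underside is 64 mm above the table.
- tray_front (a point): Centre of the outer face of the tray's wooden front panel (flat, 360 mm wide, from 4 to 60 mm above the table), 36 mm above the table, moving with the tray. The face looks along the counter's -x. With the tray shut it stands 14 mm outside the counter's edge.
- jar: Bystander: small open glass jar, 40 mm wide, 50 mm high, 90 g, standing on the counter among the caps. Origin at the centre of its underside, z up.
- cups: Bystander: two stacked melamine cups, 70 mm wide, 97 mm high together, on the far strip of the counter away from the tray. Origin at the centre of the underside.
- shaker: Bystander: dark wooden pepper mill, 42 mm wide, 90 mm high, on the far strip of the counter away from the tray. Origin at the centre of its underside.
- pitcher: Bystander: orange plastic blender pitcher, 116 mm wide plus a handle, 190 mm high, on the table to the left of the counter. Origin at the centre of its underside.
- ladle: Bystander: steel ladle lying on the table to the right of the tray. Origin under the centre of its bowl (84 mm wide, 28 mm high); its handle runs 260 mm along its own -x.
- bowl: Bystander: white bowl, 120 mm wide, 45 mm high, on the table to the robot's left. Origin at the centre of its underside.
- cap0: The same cap as cap0_center; origin at the centre of its underside.
- cap1: The same cap as cap1_center; origin at the centre of its underside.
- cap2: The same cap as cap2_center; origin at the centre of its underside.

How it is judged:
By the outcome, as a careful person would: the job done as asked, in the order asked, and still so for the second after the job is handed in, with the robot touching nothing.
It also fails if it takes over 64 s, if anything falls off the work surface, if the arm or the gripper's body presses on something with over 40 N, if the wrist force passes 120 N, or if a joint passes its speed limit or range.

## Robot

A 6-joint arm with a two-finger parallel gripper is mounted at the origin on the work surface. World frame = base frame: x ahead of the robot, y to its left, z up, the work surface at z = 0. Lengths are in m, angles in rad, forces in N, time in s.
With the tool pointing down it reaches from about 0.3 to 1 m from the base axis. Payload 5.1 kg.
Tool frame: the origin (TCP) lies midway between the tips of the shut fingers; the grasp point (between the pads) lies arm.tcp_to_grasp behind it (arm.tcp_to_grasp is the distance from the TCP to the grasp point, in m); x points along the fingers, z is the direction in which the jaws open and shut, and the axes are right-handed (so a half turn about x gives the same grasp; the last joint's range is limited). The gripper opens to 95 mm and grips with 3 to 60 N. Pads are 20 mm wide; open, the fingers measure 119 mm over their backs; the gripper's body (75 mm by 180 mm) begins 59 mm behind the grasp point.
Start: joints at [1.234, 0.124, 1.65, -0, 1.367, -0.083], TCP at [0.163, 0.629, 0.215] pointing down, gripper open.
Joint ranges: [-2.61, 2.61], [-1.02, 2.33], [0.03, 2.71], [-1.35, 4.49], [0.32, 2.68], [-2.91, 2.91]. Speed limits (rad/s): [2.57, 2.57, 3.14, 3.14, 3.14, 3.14].

## Interface

Orientations are given as a 3x3 rotation matrix whose columns are the frame's x, y, z axes.
In Python, from workcell import arm, viewer gives the robot as it stands.
- The arm moves only by the tool play_rows, never from a script. Its argument "deltas" is a list of rows, each an object of numbers: "dx", "dy", "dz": the shift along the tool's x, y, z in m; "twist": the turn about the tool's x in rad; "fingers": the finger opening in m, from 0 to 0.0951. In form: [{"dx": .., "dy": .., "dz": .., "twist": .., "fingers": ..}, ...]. A call has 1 to 12 rows; each row shifts and turns the commanded pose from where the row before left it, along the tool's axes as they then stand; what a row does not reach is not made up. A row lasts 1/12 s, in which the tool goes at most 41.7 mm and 7.16 degrees, less where a joint would pass 70% of its speed; a pose out of reach is approached as far as the arm can. A call is refused whole if a number of a shift passes 0.0417 or a number of a turn 0.125, either way. A call with a gripper value outside its range is refused whole. The fingers move at their own pace and stop on an object; "force" is the grip in N (left out, the last holds). Time passes only in rows, so rows that do not move let the fingers close. It gives the time, the measured TCP pose, the force and the opening at its end, in the units of the state.
- arm.sense(): the state, without advancing time (a new reading comes with each control period).
- viewer.camera(name): name is "side" or "top"; returns the picture (384x512x3 uint8, blue, green, red); there is no depth.
- viewer.calibration(name): a dict with "K" (3x3 intrinsics, pixels), "rvec" (rotation vector, rad) and "tvec" (3), from world to camera coordinates, as OpenCV has them. Camera axes: x right, y down, z forward; pixel columns grow to the right and rows downward; lengths in m; the calibration is good to about 2 mm. A picture is of the moment at which its call begins. calibration takes no time and is no camera call.
- arm.sign_off(): hands the job in, once; it reports no verdict.
The state is a dict: "clock": time; "joint_pos": joint angles; "qvel": joint speeds; "effort": joint torques, N m; "eef_pos": TCP position; "tcp_rot": TCP orientation; "ft_force": force on the tool from outside, world axes, zero at the start; "torque": the same for the moment, N m; "width": finger opening in m.
Only numpy, scipy, OpenCV 4.12 (cv2) and the standard library are available. Lean on these libraries where they do the work, as an engineer would, in place of code of your own. Each camera call takes 0.05 s, during which the arm holds its last target. There are 200 camera calls.

## Working session

There is one attempt and no reset: what is moved stays moved. The work goes in short steps, Python scripts to look and compute and a tool call to move; the robot and the scene stay as the last step left them, time stands still between calls to the robot, and variables do not carry over. Pictures are saved under pics/ and viewed, on a budget of 10 in all, crops included, one or two more only if the job needs it, and the job is handed in when it is done.

Besides the shell and the picture viewer there is one more tool, called after "Call:" as name([rows], argument=value, ...), one row to a line, values as JSON. play_rows: Moves the arm, as the interface text tells. Its arguments: {"type":"object","properties":{"deltas":{"type":"array"},"force":{"type":"number"}},"required":["deltas"]}

```bash
mkdir -p pics; ls; python3 - <<'E'
from workcell import arm, viewer
import cv2,numpy as np
for n in("top","side"):
    cv2.imwrite(f"pics/{n}0.png",viewer.camera(n)); c=viewer.calibration(n)
    R=cv2.Rodrigues(np.array(c["rvec"]))[0]; print(n,np.round(c["K"],1).tolist(),(-R.T@np.array(c["tvec"]).ravel()).round(3),R.round(2).tolist())
s=arm.sense(); print(s["clock"],s["eef_pos"],np.round(s["tcp_rot"],3),s["width"],arm.tcp_to_grasp)
a=cv2.imread("pics/top0.png");b=cv2.imread("pics/side0.png")
E
```

```text
pics
top [[410.3, 0.0, 251.3], [0.0, 410.3, 184.5], [0.0, 0.0, 1.0]] [ 0.318 -0.006  1.315] [[0.02, -1.0, 0.01], [-0.99, -0.02, -0.13], [0.13, -0.01, -0.99]]
side [[414.2, 0.0, 250.6], [0.0, 414.2, 194.5], [0.0, 0.0, 1.0]] [ 0.32  -1.103  0.779] [[0.99, -0.11, 0.02], [-0.04, -0.53, -0.85], [0.1, 0.84, -0.53]]
0.1 [0.16303644 0.6286025  0.2134882 ] [[-0.001 -0.968  0.251]
 [-0.002  0.251  0.968]
 [-1.     0.    -0.002]] 0.09483690049522685 0.0188
```

View pics/top0.png

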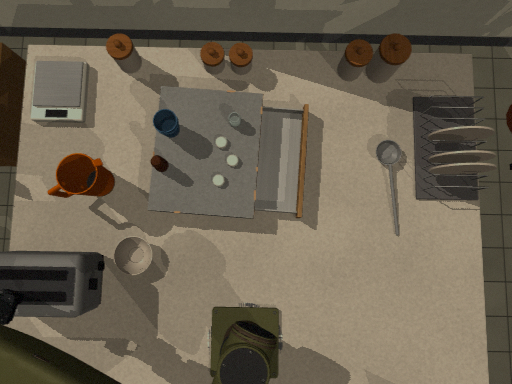

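View pics/side0.png

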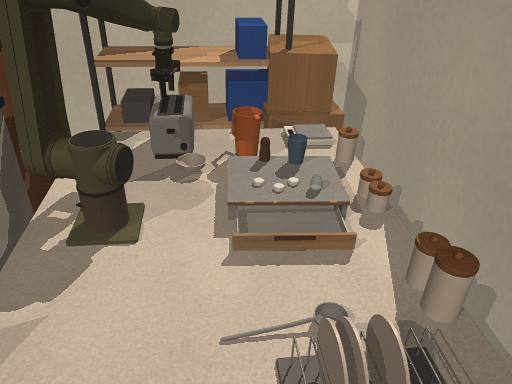

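The top view shows the caps near (221,142), (232,160) and (219,181), and the jar at (235,119). The counter corners are about (163,87), (263,94), (254,217) and (150,210), and the tray panel runs from (306,105) to (300,216). The side view agrees: there are three caps, and the jar is in the lane farthest from the robot.

```bash
cat >h.py <<'E'
from workcell import arm, viewer
import cv2,numpy as np
def ray(n,uv,z):
    c=viewer.calibration(n);K=np.array(c["K"]);R=cv2.Rodrigues(np.array(c["rvec"]))[0];t=np.array(c["tvec"]).ravel()
    C=-R.T@t;d=R.T@np.linalg.inv(K)@[uv[0],uv[1],1];return C+d*(z-C[2])/d[2]
def blobs(n,im,roi,lo,hi,amin=15):
    x0,y0,x1,y1=roi;m=cv2.inRange(cv2.cvtColor(im,cv2.COLOR_BGR2HSV)[y0:y1,x0:x1],lo,hi)
    N,_,st,ce=cv2.connectedComponentsWithStats(m)
    return [(ce[i]+[x0,y0],st[i]) for i in range(1,N) if st[i][4]>=amin]
E
python3 - <<'E'
from h import *
t=cv2.imread("pics/top0.png");s=cv2.imread("pics/side0.png")
for n,im,roi in(("top",t,(205,130,250,200)),("side",s,(245,170,306,196))):
    for c,st in blobs(n,im,roi,(0,0,165),(180,70,255)): print(n,c.round(1),st,ray(n,c,.094 if n=="top" else .09).round(4))
for uv in((163,87),(263.5,94),(254.5,217),(150,210)): print("corner",uv,ray("top",uv,.08).round(4))
for uv in((228,201),(348,203)): print("side edge",uv,ray("side",uv,.08).round(4))
for uv in((235,119),): print("jar",ray("top",uv,.125).round(3))
for c,st in blobs("top",t,(285,95,320,225),(5,90,60),(20,255,255),40): print("panel",c,st)
for uv in((308,105),(301,216),(305,160)): print("panel top outer",ray("top",uv,.06).round(4))
for uv in((235,248),(353,248),(234,236),(352,234)): print("side panel",ray("side",uv,.06 if uv[1]<240 else .004).round(4))
for uv,z in(((166,122),.177),((159,161),.17),((80,175),.19)): print(ray("top",uv,z).round(3))
k=cv2.resize(t[80:225,145:315],None,fx=4.4,fy=4,interpolation=cv2.INTER_CUBIC);cv2.imwrite("pics/c.png",k)
E
```

```text
top [220.4 141.4] [11  7 10  9 65] [0.6052 0.0819 0.094 ]
top [231.5 159.7] [22 26 10  9 67] [0.5493 0.0468 0.094 ]
top [217.8 179.7] [ 8 46 10  9 67] [0.4877 0.0866 0.094 ]
side [258.7 179.8] [ 9  7 10  6 46] [0.4883 0.0934 0.09  ]
side [293.3 179.5] [43  7 11  6 46] [0.6053 0.0875 0.09  ]
side [278.5 185.3] [28 13 12  7 51] [0.5489 0.0527 0.09  ]
corner (163, 87) [0.7784 0.2667 0.08  ]
corner (263.5, 94) [ 0.7622 -0.0474  0.08  ]
corner (254.5, 217) [ 0.3785 -0.0256  0.08  ]
corner (150, 210) [0.3938 0.2885 0.08  ]
side edge (228, 201) [ 0.3788 -0.0151  0.08  ]
side edge (348, 203) [ 0.7525 -0.054   0.08  ]
jar [0.667 0.038 0.125]
panel [302.03988604 160.55413105] [ 11   9  13 114 702]
panel top outer [ 0.7362 -0.1894  0.06  ]
panel top outer [ 0.3851 -0.168   0.06  ]
panel top outer [ 0.5592 -0.1801  0.06  ]
side panel [ 0.3906 -0.1536  0.004 ]
side panel [ 0.7392 -0.1815  0.004 ]
side panel [ 0.3866 -0.1687  0.06  ]
side panel [ 0.7261 -0.1859  0.06  ]
[0.639 0.232 0.177]
[0.527 0.248 0.17 ]
[0.48 0.46 0.19]
```

View pics/c.png

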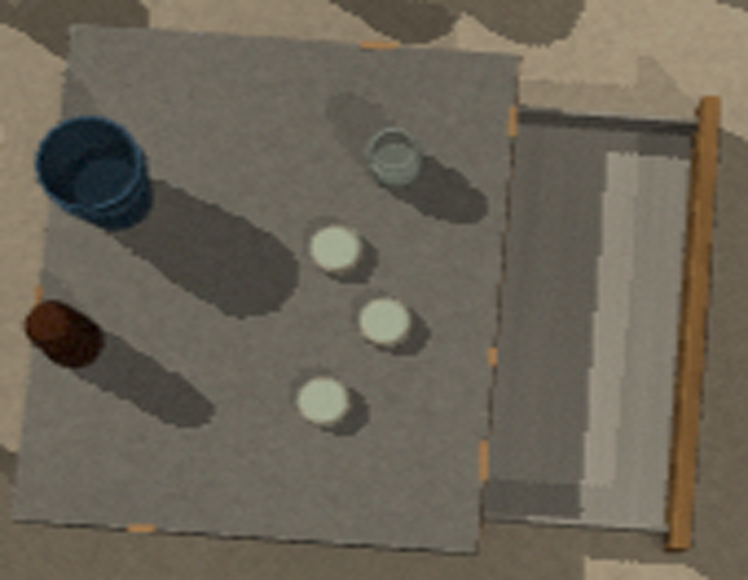

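The two views agree to about 5 mm:

| Item | Position (m) |
|---|---|
| Cap | (0.605, 0.083) |
| Cap | (0.549, 0.048) |
| Cap | (0.488, 0.088) |
| Jar | (0.667, 0.038) |

The counter is turned about 3.2° and the tray is open about 0.13 m. I'll use the slightly open fingers as a two-pronged rake, starting with the nearest cap.

Call:
play_rows([
  {"dx": -0.006, "twist": 0.1248, "fingers": 0.02},
  {"dx": -0.006, "twist": 0.1248, "fingers": 0.02},
  {"dx": -0.006, "twist": 0.1248, "fingers": 0.02},
  {"dx": -0.006, "twist": 0.1248, "fingers": 0.02},
  {"dx": -0.006, "twist": 0.1248, "fingers": 0.02},
  {"dx": -0.006, "twist": 0.1248, "fingers": 0.02},
  {"dx": -0.006, "twist": 0.1248, "fingers": 0.02},
  {"dx": -0.006, "twist": 0.1248, "fingers": 0.02},
  {"dx": -0.006, "twist": 0.1248, "fingers": 0.02},
  {"dx": -0.006, "twist": 0.1248, "fingers": 0.02},
  {"dx": -0.006, "twist": 0.1248, "fingers": 0.02},
  {"fingers": 0.02},
])

```text
$.deltas[0]: bad value
```

Call:
play_rows([
  {"dz": 0.0177, "dy": -0.0238},
  {"dz": 0.0177, "dy": -0.0238},
  {"dz": 0.0177, "dy": -0.0238},
  {"dz": 0.0177, "dy": -0.0238},
  {"dz": 0.0177, "dy": -0.0238},
  {"dz": 0.0177, "dy": -0.0238},
  {"dz": 0.0177, "dy": -0.0238},
  {"dz": 0.0177, "dy": -0.0238},
  {"dz": 0.0177, "dy": -0.0238},
  {"dz": 0.0177, "dy": -0.0238},
])

```text
$.deltas[0]: bad value
```

Call:
play_rows([
  {"dz": 0.0177, "dy": -0.0238},
  {"dz": 0.0177, "dy": -0.0238},
  {"dz": 0.0177, "dy": -0.0238},
  {"dz": 0.0177, "dy": -0.0238},
  {"dz": 0.0177, "dy": -0.0238},
  {"dz": 0.0177, "dy": -0.0238},
  {"dz": 0.0177, "dy": -0.0238},
  {"dz": 0.0177, "dy": -0.0238},
  {"dz": 0.0177, "dy": -0.0238},
  {"dz": 0.0177, "dy": -0.0238},
  {},
  {},
])

```text
$.deltas[0]: bad value
```

```bash
python3 -c "
from h import *
s=arm.sense();print(s['clock'],s['eef_pos'],np.round(s['tcp_rot'],3).tolist(),s['width'],s['ft_force'])"
```

```text
0.1 [0.16303644 0.6286025  0.2134882 ] [[-0.001, -0.968, 0.251], [-0.002, 0.251, 0.968], [-1.0, 0.0, -0.002]] 0.09483690049522685 [ 1.07127177 -0.45391282  0.25600999]
```

The calls were refused, so each row probably needs every key.

Call:
play_rows([
  {"dx": -0.006, "dy": 0, "dz": 0, "twist": 0.1248, "fingers": 0.02},
  {"dx": -0.006, "dy": 0, "dz": 0, "twist": 0.1248, "fingers": 0.02},
  {"dx": -0.006, "dy": 0, "dz": 0, "twist": 0.1248, "fingers": 0.02},
  {"dx": -0.006, "dy": 0, "dz": 0, "twist": 0.1248, "fingers": 0.02},
  {"dx": -0.006, "dy": 0, "dz": 0, "twist": 0.1248, "fingers": 0.02},
  {"dx": -0.006, "dy": 0, "dz": 0, "twist": 0.1248, "fingers": 0.02},
  {"dx": -0.006, "dy": 0, "dz": 0, "twist": 0.1248, "fingers": 0.02},
  {"dx": -0.006, "dy": 0, "dz": 0, "twist": 0.1248, "fingers": 0.02},
  {"dx": -0.006, "dy": 0, "dz": 0, "twist": 0.1248, "fingers": 0.02},
  {"dx": -0.006, "dy": 0, "dz": 0, "twist": 0.1248, "fingers": 0.02},
  {"dx": -0.006, "dy": 0, "dz": 0, "twist": 0.1248, "fingers": 0.02},
  {"dx": 0, "dy": 0, "dz": 0, "twist": 0, "fingers": 0.02},
])

```text
clock: 1.1
eef_pos: [0.1634, 0.6295, 0.2817]
tcp_rot: [[0.001, 0.058, 0.998], [0.001, 0.998, -0.058], [-1.0, 0.001, 0.0]]
ft_force: [0.1, 0.8, -0.7]
width: 0.0223
```

Call:
play_rows([
  {"dx": 0, "dy": -0.0238, "dz": 0.0177, "twist": 0, "fingers": 0.02},
  {"dx": 0, "dy": -0.0238, "dz": 0.0177, "twist": 0, "fingers": 0.02},
  {"dx": 0, "dy": -0.0238, "dz": 0.0177, "twist": 0, "fingers": 0.02},
  {"dx": 0, "dy": -0.0238, "dz": 0.0177, "twist": 0, "fingers": 0.02},
  {"dx": 0, "dy": -0.0238, "dz": 0.0177, "twist": 0, "fingers": 0.02},
  {"dx": 0, "dy": -0.0238, "dz": 0.0177, "twist": 0, "fingers": 0.02},
  {"dx": 0, "dy": -0.0238, "dz": 0.0177, "twist": 0, "fingers": 0.02},
  {"dx": 0, "dy": -0.0238, "dz": 0.0177, "twist": 0, "fingers": 0.02},
  {"dx": 0, "dy": -0.0238, "dz": 0.0177, "twist": 0, "fingers": 0.02},
  {"dx": 0, "dy": -0.0238, "dz": 0.0177, "twist": 0, "fingers": 0.02},
])

```text
clock: 1.93
eef_pos: [0.327, 0.3802, 0.2799]
tcp_rot: [[-0.001, 0.052, 0.999], [-0.001, 0.999, -0.052], [-1.0, -0.001, -0.001]]
ft_force: [0.4, -0.2, 0.0]
width: 0.0203
```

Call:
play_rows([
  {"dx": 0, "dy": -0.0238, "dz": 0.0177, "twist": 0, "fingers": 0.02},
  {"dx": 0, "dy": -0.0238, "dz": 0.0177, "twist": 0, "fingers": 0.02},
  {"dx": 0, "dy": -0.0238, "dz": 0.0177, "twist": 0, "fingers": 0.02},
  {"dx": 0, "dy": -0.0238, "dz": 0.0177, "twist": 0, "fingers": 0.02},
  {"dx": 0, "dy": -0.0238, "dz": 0.0177, "twist": 0, "fingers": 0.02},
  {"dx": 0, "dy": -0.0238, "dz": 0.0177, "twist": 0, "fingers": 0.02},
  {"dx": 0, "dy": -0.0238, "dz": 0.0177, "twist": 0, "fingers": 0.02},
  {"dx": 0, "dy": -0.0238, "dz": 0.0177, "twist": 0, "fingers": 0.02},
  {"dx": 0, "dy": -0.0238, "dz": 0.0177, "twist": 0, "fingers": 0.02},
  {"dx": 0, "dy": -0.0238, "dz": 0.0177, "twist": 0, "fingers": 0.02},
  {"dx": 0, "dy": 0, "dz": 0, "twist": 0, "fingers": 0.02},
  {"dx": 0, "dy": 0, "dz": 0, "twist": 0, "fingers": 0.02},
])

```text
clock: 2.93
eef_pos: [0.4902, 0.1332, 0.2798]
tcp_rot: [[-0.002, 0.056, 0.998], [0.0, 0.998, -0.056], [-1.0, -0.0, -0.002]]
ft_force: [0.8, 0.3, 0.0]
width: 0.02
```

Call:
play_rows([
  {"dx": 0.024, "dy": 0, "dz": 0, "twist": 0, "fingers": 0.02},
  {"dx": 0.024, "dy": 0, "dz": 0, "twist": 0, "fingers": 0.02},
  {"dx": 0.024, "dy": 0, "dz": 0, "twist": 0, "fingers": 0.02},
  {"dx": 0.024, "dy": 0, "dz": 0, "twist": 0, "fingers": 0.02},
  {"dx": 0.024, "dy": 0, "dz": 0, "twist": 0, "fingers": 0.02},
  {"dx": 0.024, "dy": 0, "dz": 0, "twist": 0, "fingers": 0.02},
  {"dx": 0.024, "dy": 0, "dz": 0, "twist": 0, "fingers": 0.02},
  {"dx": 0.015, "dy": 0, "dz": 0, "twist": 0, "fingers": 0.02},
  {"dx": 0.01, "dy": 0, "dz": 0, "twist": 0, "fingers": 0.02},
  {"dx": 0, "dy": 0, "dz": 0, "twist": 0, "fingers": 0.02},
  {"dx": 0, "dy": 0, "dz": 0, "twist": 0, "fingers": 0.02},
])

```text
clock: 3.85
eef_pos: [0.4898, 0.1348, 0.0877]
tcp_rot: [[-0.001, 0.054, 0.999], [0.0, 0.999, -0.054], [-1.0, 0.0, -0.001]]
ft_force: [-0.0, 0.4, 0.6]
width: 0.0199
```

```bash
python3 -c "
from h import *
cv2.imwrite('pics/s1.png',cv2.resize(viewer.camera('side')[90:260,190:380],None,fx=3,fy=3,interpolation=2))"
```

```text
(no output)
```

View pics/s1.png

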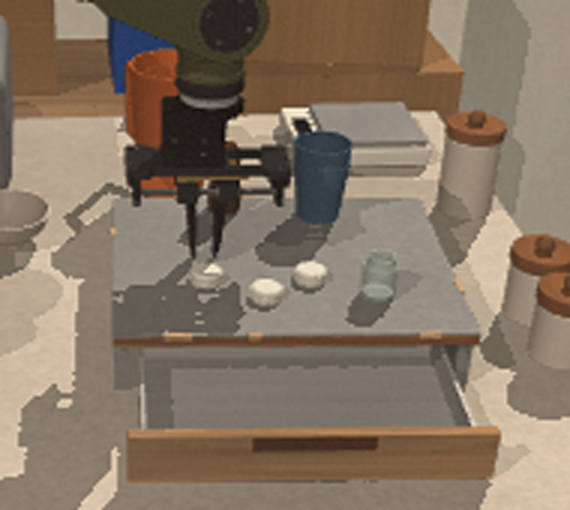

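The fork is right behind the nearest cap and lined up with it (crop pixel about (207,270)). The body is clear of the cups and the mill, so I'll sweep.

Call:
play_rows([
  {"dx": 0.001, "dy": -0.006, "dz": 0, "twist": 0, "fingers": 0.02},
  {"dx": 0, "dy": -0.01, "dz": 0, "twist": 0, "fingers": 0.02},
  {"dx": 0, "dy": -0.012, "dz": 0, "twist": 0, "fingers": 0.02},
  {"dx": 0, "dy": -0.012, "dz": 0, "twist": 0, "fingers": 0.02},
  {"dx": 0, "dy": -0.012, "dz": 0, "twist": 0, "fingers": 0.02},
  {"dx": 0, "dy": -0.012, "dz": 0, "twist": 0, "fingers": 0.02},
  {"dx": 0, "dy": -0.012, "dz": 0, "twist": 0, "fingers": 0.02},
  {"dx": 0, "dy": -0.012, "dz": 0, "twist": 0, "fingers": 0.02},
  {"dx": 0, "dy": -0.012, "dz": 0, "twist": 0, "fingers": 0.02},
  {"dx": 0, "dy": -0.01, "dz": 0, "twist": 0, "fingers": 0.02},
  {"dx": 0, "dy": -0.008, "dz": 0, "twist": 0, "fingers": 0.02},
  {"dx": 0, "dy": -0.008, "dz": 0, "twist": 0, "fingers": 0.02},
])

```text
clock: 4.9
eef_pos: [0.483, 0.0074, 0.0866]
tcp_rot: [[-0.0, 0.056, 0.998], [0.0, 0.998, -0.056], [-1.0, 0.0, -0.0]]
ft_force: [0.1, 0.3, 0.8]
width: 0.0197
```

Call:
play_rows([
  {"dx": 0, "dy": -0.008, "dz": 0, "twist": 0, "fingers": 0.02},
  {"dx": 0, "dy": -0.008, "dz": 0, "twist": 0, "fingers": 0.02},
  {"dx": 0, "dy": -0.008, "dz": 0, "twist": 0, "fingers": 0.02},
  {"dx": 0, "dy": -0.008, "dz": 0, "twist": 0, "fingers": 0.02},
  {"dx": 0, "dy": -0.008, "dz": 0, "twist": 0, "fingers": 0.02},
  {"dx": 0, "dy": -0.008, "dz": 0, "twist": 0, "fingers": 0.02},
  {"dx": 0, "dy": -0.006, "dz": 0, "twist": 0, "fingers": 0.02},
  {"dx": 0, "dy": 0, "dz": 0, "twist": 0, "fingers": 0.02},
  {"dx": 0, "dy": 0, "dz": 0, "twist": 0, "fingers": 0.02},
  {"dx": 0, "dy": 0, "dz": 0, "twist": 0, "fingers": 0.02},
])

```text
clock: 5.73
eef_pos: [0.4801, -0.0455, 0.0866]
tcp_rot: [[-0.0, 0.056, 0.998], [0.0, 0.998, -0.056], [-1.0, 0.0, -0.0]]
ft_force: [0.2, 0.8, -0.6]
width: 0.0198
```

```bash
python3 -c "
from h import *
cv2.imwrite('pics/s2.png',cv2.resize(viewer.camera('side')[90:260,190:380],None,fx=3,fy=3,interpolation=2))"
```

```text
(no output)
```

View pics/s2.png

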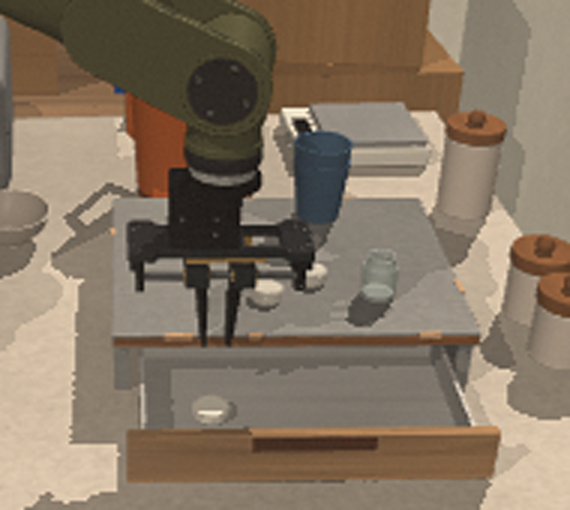

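The first cap lies in the tray at crop pixel (212,409). The middle cap is next.

Call:
play_rows([
  {"dx": -0.02, "dy": 0, "dz": 0, "twist": 0, "fingers": 0.02},
  {"dx": -0.02, "dy": 0, "dz": 0, "twist": 0, "fingers": 0.02},
  {"dx": 0, "dy": 0.0205, "dz": 0.0091, "twist": 0, "fingers": 0.02},
  {"dx": 0, "dy": 0.0205, "dz": 0.0091, "twist": 0, "fingers": 0.02},
  {"dx": 0, "dy": 0.0205, "dz": 0.0091, "twist": 0, "fingers": 0.02},
  {"dx": 0, "dy": 0.0205, "dz": 0.0091, "twist": 0, "fingers": 0.02},
  {"dx": 0, "dy": 0.0205, "dz": 0.0091, "twist": 0, "fingers": 0.02},
  {"dx": 0, "dy": 0.0205, "dz": 0.0091, "twist": 0, "fingers": 0.02},
  {"dx": 0, "dy": 0.0205, "dz": 0.0091, "twist": 0, "fingers": 0.02},
  {"dx": 0, "dy": 0, "dz": 0, "twist": 0, "fingers": 0.02},
  {"dx": 0, "dy": 0, "dz": 0, "twist": 0, "fingers": 0.02},
])

```text
clock: 6.7
eef_pos: [0.5517, 0.0952, 0.1265]
tcp_rot: [[-0.001, 0.053, 0.999], [-0.0, 0.999, -0.053], [-1.0, -0.0, -0.001]]
ft_force: [-0.5, 0.2, -0.1]
width: 0.02
```

Call:
play_rows([
  {"dx": 0.015, "dy": 0, "dz": 0, "twist": 0, "fingers": 0.02},
  {"dx": 0.015, "dy": 0, "dz": 0, "twist": 0, "fingers": 0.02},
  {"dx": 0.01, "dy": 0, "dz": 0, "twist": 0, "fingers": 0.02},
  {"dx": 0, "dy": 0, "dz": 0, "twist": 0, "fingers": 0.02},
  {"dx": 0, "dy": -0.006, "dz": 0, "twist": 0, "fingers": 0.02},
  {"dx": 0, "dy": -0.01, "dz": 0, "twist": 0, "fingers": 0.02},
  {"dx": 0, "dy": -0.012, "dz": 0, "twist": 0, "fingers": 0.02},
  {"dx": 0, "dy": -0.012, "dz": 0, "twist": 0, "fingers": 0.02},
  {"dx": 0, "dy": -0.012, "dz": 0, "twist": 0, "fingers": 0.02},
  {"dx": 0, "dy": -0.012, "dz": 0, "twist": 0, "fingers": 0.02},
  {"dx": 0, "dy": -0.01, "dz": 0, "twist": 0, "fingers": 0.02},
  {"dx": 0, "dy": -0.008, "dz": 0, "twist": 0, "fingers": 0.02},
])

```text
clock: 7.7
eef_pos: [0.5471, 0.0107, 0.0869]
tcp_rot: [[0.0, 0.057, 0.998], [-0.0, 0.998, -0.057], [-1.0, -0.0, 0.0]]
ft_force: [0.0, 0.7, 0.3]
width: 0.02
```

Call:
play_rows([
  {"dx": 0, "dy": -0.008, "dz": 0, "twist": 0, "fingers": 0.02},
  {"dx": 0, "dy": -0.008, "dz": 0, "twist": 0, "fingers": 0.02},
  {"dx": 0, "dy": -0.008, "dz": 0, "twist": 0, "fingers": 0.02},
  {"dx": 0, "dy": -0.008, "dz": 0, "twist": 0, "fingers": 0.02},
  {"dx": 0, "dy": -0.008, "dz": 0, "twist": 0, "fingers": 0.02},
  {"dx": 0, "dy": -0.008, "dz": 0, "twist": 0, "fingers": 0.02},
  {"dx": 0, "dy": -0.008, "dz": 0, "twist": 0, "fingers": 0.02},
  {"dx": 0, "dy": -0.006, "dz": 0, "twist": 0, "fingers": 0.02},
  {"dx": 0, "dy": 0, "dz": 0, "twist": 0, "fingers": 0.02},
  {"dx": 0, "dy": 0, "dz": 0, "twist": 0, "fingers": 0.02},
  {"dx": 0, "dy": 0, "dz": 0, "twist": 0, "fingers": 0.02},
])

```text
clock: 8.62
eef_pos: [0.5437, -0.0495, 0.0866]
tcp_rot: [[0.0, 0.056, 0.998], [0.0, 0.998, -0.056], [-1.0, 0.0, 0.0]]
ft_force: [-0.3, 0.5, -0.4]
width: 0.0203
```

```bash
python3 -c "
from h import *
cv2.imwrite('pics/s3.png',cv2.resize(viewer.camera('side')[90:260,190:380],None,fx=3,fy=3,interpolation=2))"
```

```text
(no output)
```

View pics/s3.png

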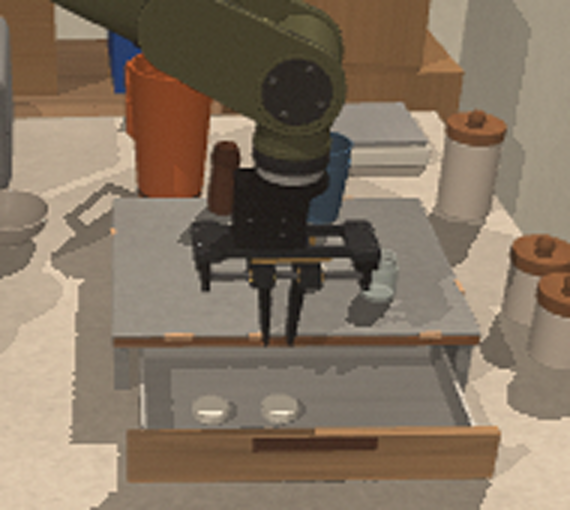

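Two caps are in the tray, at crop pixels (212,409) and (281,408). The gripper body's end stubs will pass over the jar lane on the third sweep, so I'll check their height first.

```bash
python3 -c "
from h import *
for u,v in((375,290),(205,290),(380,255),(280,345)):
    uv=(190+u/3,90+v/3)
    a,b=ray('side',uv,0),ray('side',uv,.3)
    for y in(-.09,-.05,-.01): print(u,v,y,(a+(b-a)*(y-a[1])/(b[1]-a[1])).round(3))"
```

```text
375 290 -0.09 [ 0.629 -0.09   0.166]
375 290 -0.05 [ 0.641 -0.05   0.142]
375 290 -0.01 [ 0.654 -0.01   0.118]
205 290 -0.09 [ 0.462 -0.09   0.173]
205 290 -0.05 [ 0.468 -0.05   0.149]
205 290 -0.01 [ 0.473 -0.01   0.125]
380 255 -0.09 [ 0.63  -0.09   0.205]
380 255 -0.05 [ 0.642 -0.05   0.182]
380 255 -0.01 [ 0.654 -0.01   0.16 ]
280 345 -0.09 [ 0.539 -0.09   0.106]
280 345 -0.05 [ 0.548 -0.05   0.08 ]
280 345 -0.01 [ 0.557 -0.01   0.053]
```

The stubs are at z of about 0.145–0.165 m, above the jar top at 0.13 m. I'll sweep the third cap with the jar clear on that side.

Call:
play_rows([
  {"dx": -0.02, "dy": 0, "dz": 0, "twist": 0, "fingers": 0.02},
  {"dx": -0.02, "dy": 0, "dz": 0, "twist": 0, "fingers": 0.02},
  {"dx": -0.01, "dy": 0, "dz": 0, "twist": 0, "fingers": 0.02},
  {"dx": 0, "dy": 0.026, "dz": 0.0077, "twist": 0, "fingers": 0.02},
  {"dx": 0, "dy": 0.026, "dz": 0.0077, "twist": 0, "fingers": 0.02},
  {"dx": 0, "dy": 0.026, "dz": 0.0077, "twist": 0, "fingers": 0.02},
  {"dx": 0, "dy": 0.026, "dz": 0.0077, "twist": 0, "fingers": 0.02},
  {"dx": 0, "dy": 0.026, "dz": 0.0077, "twist": 0, "fingers": 0.02},
  {"dx": 0, "dy": 0.026, "dz": 0.0077, "twist": 0, "fingers": 0.02},
  {"dx": 0, "dy": 0.026, "dz": 0.0077, "twist": 0, "fingers": 0.02},
  {"dx": 0, "dy": 0, "dz": 0, "twist": 0, "fingers": 0.02},
  {"dx": 0, "dy": 0, "dz": 0, "twist": 0, "fingers": 0.02},
])

```text
clock: 9.67
eef_pos: [0.6076, 0.1304, 0.1363]
tcp_rot: [[-0.001, 0.053, 0.999], [-0.0, 0.999, -0.053], [-1.0, -0.0, -0.0]]
ft_force: [-0.7, 0.5, 0.0]
width: 0.02
```

Call:
play_rows([
  {"dx": 0.02, "dy": 0, "dz": 0, "twist": 0, "fingers": 0.02},
  {"dx": 0.018, "dy": 0, "dz": 0, "twist": 0, "fingers": 0.02},
  {"dx": 0.01, "dy": 0, "dz": 0, "twist": 0, "fingers": 0.02},
  {"dx": 0, "dy": 0, "dz": 0, "twist": 0, "fingers": 0.02},
  {"dx": 0, "dy": -0.006, "dz": 0, "twist": 0, "fingers": 0.02},
  {"dx": 0, "dy": -0.01, "dz": 0, "twist": 0, "fingers": 0.02},
  {"dx": 0, "dy": -0.01, "dz": 0, "twist": 0, "fingers": 0.02},
  {"dx": 0, "dy": -0.01, "dz": 0, "twist": 0, "fingers": 0.02},
  {"dx": 0, "dy": -0.01, "dz": 0, "twist": 0, "fingers": 0.02},
])

```text
clock: 10.42
eef_pos: [0.6056, 0.0817, 0.0897]
tcp_rot: [[0.002, 0.056, 0.998], [-0.0, 0.998, -0.056], [-1.0, 0.0, 0.002]]
ft_force: [0.8, 0.4, -0.6]
width: 0.02
```

```bash
python3 -c "
from h import *
cv2.imwrite('pics/s4.png',cv2.resize(viewer.camera('side')[90:260,190:380],None,fx=3,fy=3,interpolation=2))"
```

```text
(no output)
```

View pics/s4.png

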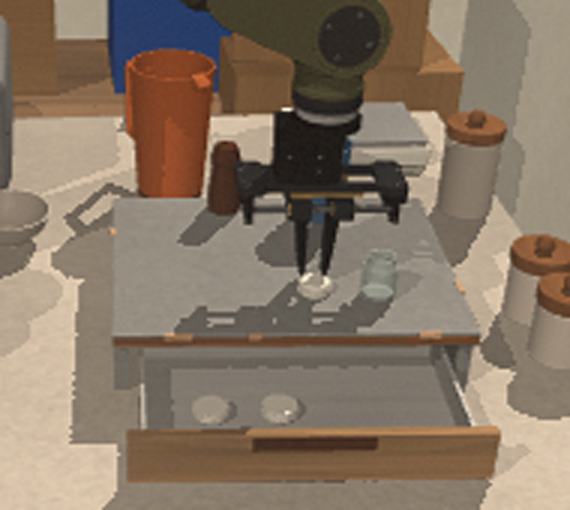

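The cap is held in front of the fork at crop pixel (316,284), and the jar is untouched with clear space. I'll continue.

Call:
play_rows([
  {"dx": 0, "dy": -0.01, "dz": 0, "twist": 0, "fingers": 0.02},
  {"dx": 0, "dy": -0.01, "dz": 0, "twist": 0, "fingers": 0.02},
  {"dx": 0, "dy": -0.01, "dz": 0, "twist": 0, "fingers": 0.02},
  {"dx": 0, "dy": -0.01, "dz": 0, "twist": 0, "fingers": 0.02},
  {"dx": 0, "dy": -0.01, "dz": 0, "twist": 0, "fingers": 0.02},
  {"dx": 0, "dy": -0.01, "dz": 0, "twist": 0, "fingers": 0.02},
])

```text
clock: 10.97
eef_pos: [0.6016, 0.0222, 0.0886]
tcp_rot: [[-0.0, 0.056, 0.998], [0.0, 0.998, -0.056], [-1.0, 0.0, -0.0]]
ft_force: [-0.3, 0.0, -0.2]
width: 0.0204
```

Call:
play_rows([
  {"dx": 0, "dy": -0.01, "dz": 0, "twist": 0, "fingers": 0.02},
  {"dx": 0, "dy": -0.008, "dz": 0, "twist": 0, "fingers": 0.02},
  {"dx": 0, "dy": -0.008, "dz": 0, "twist": 0, "fingers": 0.02},
  {"dx": 0, "dy": -0.008, "dz": 0, "twist": 0, "fingers": 0.02},
  {"dx": 0, "dy": -0.008, "dz": 0, "twist": 0, "fingers": 0.02},
  {"dx": 0, "dy": -0.008, "dz": 0, "twist": 0, "fingers": 0.02},
  {"dx": 0, "dy": -0.008, "dz": 0, "twist": 0, "fingers": 0.02},
  {"dx": 0, "dy": -0.008, "dz": 0, "twist": 0, "fingers": 0.02},
  {"dx": 0, "dy": -0.006, "dz": 0, "twist": 0, "fingers": 0.02},
  {"dx": 0, "dy": 0, "dz": 0, "twist": 0, "fingers": 0.02},
  {"dx": 0, "dy": 0, "dz": 0, "twist": 0, "fingers": 0.02},
  {"dx": 0, "dy": 0, "dz": 0, "twist": 0, "fingers": 0.02},
])

```text
clock: 11.97
eef_pos: [0.5977, -0.0485, 0.0886]
tcp_rot: [[-0.0, 0.056, 0.998], [0.0, 0.998, -0.056], [-1.0, 0.0, -0.0]]
ft_force: [-1.0, 0.1, -0.4]
width: 0.0202
```

```bash
python3 -c "
from h import *
cv2.imwrite('pics/s5.png',cv2.resize(viewer.camera('side')[90:260,190:380],None,fx=3,fy=3,interpolation=2))"
```

```text
(no output)
```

View pics/s5.png

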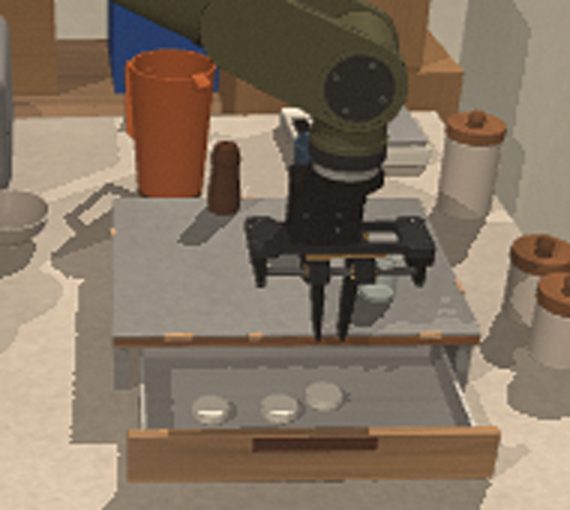

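All three caps are in the tray, at crop pixels (212,409), (281,408) and (324,395). Now I'll close the fingers and go round to the outside of the panel.

Call:
play_rows([
  {"dx": -0.025, "dy": 0, "dz": 0, "twist": 0, "fingers": 0},
  {"dx": -0.025, "dy": 0, "dz": 0, "twist": 0, "fingers": 0},
  {"dx": 0, "dy": -0.0235, "dz": -0.0033, "twist": 0, "fingers": 0},
  {"dx": 0, "dy": -0.0235, "dz": -0.0033, "twist": 0, "fingers": 0},
  {"dx": 0, "dy": -0.0235, "dz": -0.0033, "twist": 0, "fingers": 0},
  {"dx": 0, "dy": -0.0235, "dz": -0.0033, "twist": 0, "fingers": 0},
  {"dx": 0, "dy": -0.0235, "dz": -0.0033, "twist": 0, "fingers": 0},
  {"dx": 0, "dy": -0.0235, "dz": -0.0033, "twist": 0, "fingers": 0},
  {"dx": 0, "dy": -0.0235, "dz": -0.0033, "twist": 0, "fingers": 0},
  {"dx": 0, "dy": -0.0235, "dz": -0.0033, "twist": 0, "fingers": 0},
  {"dx": 0, "dy": 0, "dz": 0, "twist": 0, "fingers": 0},
  {"dx": 0, "dy": 0, "dz": 0, "twist": 0, "fingers": 0},
])

```text
clock: 13.02
eef_pos: [0.5608, -0.2353, 0.1387]
tcp_rot: [[0.0, 0.057, 0.998], [0.0, 0.998, -0.057], [-1.0, 0.0, 0.0]]
ft_force: [-0.3, 0.3, -0.7]
width: 0.0009
```

Call:
play_rows([
  {"dx": 0.02, "dy": 0, "dz": 0, "twist": 0, "fingers": 0},
  {"dx": 0.02, "dy": 0, "dz": 0, "twist": 0, "fingers": 0},
  {"dx": 0.02, "dy": 0, "dz": 0, "twist": 0, "fingers": 0},
  {"dx": 0.02, "dy": 0, "dz": 0, "twist": 0, "fingers": 0},
  {"dx": 0.018, "dy": 0, "dz": 0, "twist": 0, "fingers": 0},
  {"dx": 0, "dy": 0, "dz": 0, "twist": 0, "fingers": 0},
  {"dx": 0, "dy": 0, "dz": 0, "twist": 0, "fingers": 0},
])

```text
clock: 13.6
eef_pos: [0.5603, -0.2332, 0.0396]
tcp_rot: [[-0.002, 0.054, 0.999], [0.002, 0.999, -0.054], [-1.0, 0.001, -0.003]]
ft_force: [1.0, 0.8, 0.2]
width: 0.0004
```

Call:
play_rows([
  {"dx": 0, "dy": 0.01, "dz": 0, "twist": 0, "fingers": 0},
  {"dx": 0, "dy": 0.01, "dz": 0, "twist": 0, "fingers": 0},
  {"dx": 0, "dy": 0.008, "dz": 0, "twist": 0, "fingers": 0},
  {"dx": 0, "dy": 0.006, "dz": 0, "twist": 0, "fingers": 0},
  {"dx": 0, "dy": 0.006, "dz": 0, "twist": 0, "fingers": 0},
  {"dx": 0, "dy": 0.006, "dz": 0, "twist": 0, "fingers": 0},
  {"dx": 0, "dy": 0.006, "dz": 0, "twist": 0, "fingers": 0},
  {"dx": 0, "dy": 0.006, "dz": 0, "twist": 0, "fingers": 0},
])

```text
clock: 14.27
eef_pos: [0.5645, -0.1769, 0.0412]
tcp_rot: [[0.001, 0.056, 0.998], [-0.001, 0.998, -0.056], [-1.0, -0.001, 0.001]]
ft_force: [-0.2, -2.2, 0.5]
width: 0.0002
```

Call:
play_rows([
  {"dx": 0, "dy": 0.008, "dz": 0, "twist": 0, "fingers": 0},
  {"dx": 0, "dy": 0.008, "dz": 0, "twist": 0, "fingers": 0},
  {"dx": 0, "dy": 0.008, "dz": 0, "twist": 0, "fingers": 0},
  {"dx": 0, "dy": 0.008, "dz": 0, "twist": 0, "fingers": 0},
  {"dx": 0, "dy": 0.008, "dz": 0, "twist": 0, "fingers": 0},
  {"dx": 0, "dy": 0.008, "dz": 0, "twist": 0, "fingers": 0},
  {"dx": 0, "dy": 0.008, "dz": 0, "twist": 0, "fingers": 0},
  {"dx": 0, "dy": 0.008, "dz": 0, "twist": 0, "fingers": 0},
  {"dx": 0, "dy": 0.008, "dz": 0, "twist": 0, "fingers": 0},
  {"dx": 0, "dy": 0.008, "dz": 0, "twist": 0, "fingers": 0},
  {"dx": 0, "dy": 0.008, "dz": 0, "twist": 0, "fingers": 0},
  {"dx": 0, "dy": 0.006, "dz": 0, "twist": 0, "fingers": 0},
])

```text
clock: 15.27
eef_pos: [0.5692, -0.0821, 0.0405]
tcp_rot: [[-0.0, 0.055, 0.998], [0.0, 0.998, -0.055], [-1.0, 0.0, -0.0]]
ft_force: [2.2, -1.8, -0.0]
width: 0.0005
```

Call:
play_rows([
  {"dx": 0, "dy": 0.003, "dz": 0, "twist": 0, "fingers": 0},
  {"dx": 0, "dy": 0.003, "dz": 0, "twist": 0, "fingers": 0},
  {"dx": 0, "dy": 0.003, "dz": 0, "twist": 0, "fingers": 0},
  {"dx": 0, "dy": 0.002, "dz": 0, "twist": 0, "fingers": 0},
  {"dx": 0, "dy": 0, "dz": 0, "twist": 0, "fingers": 0},
  {"dx": 0, "dy": 0, "dz": 0, "twist": 0, "fingers": 0},
])

```text
clock: 15.77
eef_pos: [0.5695, -0.0717, 0.0403]
tcp_rot: [[-0.001, 0.056, 0.998], [0.001, 0.998, -0.056], [-1.0, 0.001, -0.001]]
ft_force: [-0.5, 0.1, -0.4]
width: 0.0003
```

Call:
play_rows([
  {"dx": 0, "dy": 0.002, "dz": 0, "twist": 0, "fingers": 0},
  {"dx": 0, "dy": 0.002, "dz": 0, "twist": 0, "fingers": 0},
  {"dx": 0, "dy": 0.002, "dz": 0, "twist": 0, "fingers": 0},
])

```text
clock: 16.02
eef_pos: [0.5698, -0.0662, 0.0403]
tcp_rot: [[-0.001, 0.056, 0.998], [-0.0, 0.998, -0.056], [-1.0, -0.0, -0.001]]
ft_force: [-0.6, -1.9, -1.5]
width: 0.0006
```

Call:
play_rows([
  {"dx": 0, "dy": 0.002, "dz": 0, "twist": 0, "fingers": 0},
  {"dx": 0, "dy": 0.002, "dz": 0, "twist": 0, "fingers": 0},
])

```text
clock: 16.18
eef_pos: [0.5701, -0.062, 0.0403]
tcp_rot: [[-0.001, 0.056, 0.998], [-0.0, 0.998, -0.056], [-1.0, -0.0, -0.001]]
ft_force: [-0.6, -1.5, -0.8]
width: 0.0005
```

Call:
play_rows([
  {"dx": 0, "dy": 0.002, "dz": 0, "twist": 0, "fingers": 0},
  {"dx": 0, "dy": 0.001, "dz": 0, "twist": 0, "fingers": 0},
])

```text
clock: 16.35
eef_pos: [0.5705, -0.0588, 0.0405]
tcp_rot: [[-0.0, 0.056, 0.998], [0.0, 0.998, -0.056], [-1.0, 0.0, -0.0]]
ft_force: [-0.3, -1.7, -0.8]
width: 0.0006
```

Call:
play_rows([
  {"dx": 0, "dy": 0.001, "dz": 0, "twist": 0, "fingers": 0},
  {"dx": 0, "dy": 0.001, "dz": 0, "twist": 0, "fingers": 0},
])

```text
clock: 16.52
eef_pos: [0.5708, -0.057, 0.0406]
tcp_rot: [[-0.0, 0.056, 0.998], [-0.0, 0.998, -0.056], [-1.0, -0.0, -0.0]]
ft_force: [-1.3, -2.6, 0.2]
width: 0.0004
```

Call:
play_rows([
  {"dx": 0, "dy": 0.001, "dz": 0, "twist": 0, "fingers": 0},
  {"dx": 0, "dy": 0.001, "dz": 0, "twist": 0, "fingers": 0},
])

```text
clock: 16.68
eef_pos: [0.5708, -0.0562, 0.0407]
tcp_rot: [[-0.0, 0.055, 0.998], [-0.003, 0.998, -0.055], [-1.0, -0.003, -0.0]]
ft_force: [-1.3, -8.9, -1.2]
width: 0.0005
```

Call:
play_rows([
  {"dx": 0, "dy": 0.001, "dz": 0, "twist": 0, "fingers": 0},
  {"dx": 0, "dy": 0.001, "dz": 0, "twist": 0, "fingers": 0},
])

```text
clock: 16.85
eef_pos: [0.5709, -0.0562, 0.0407]
tcp_rot: [[-0.0, 0.054, 0.999], [-0.006, 0.999, -0.054], [-1.0, -0.007, -0.0]]
ft_force: [-2.5, -15.2, -0.6]
width: 0.0006
```

The force climbs to 15 N with the tool stationary, so the tray is on its stop. I'll back off, rise and check.

Call:
play_rows([
  {"dx": 0, "dy": -0.01, "dz": 0, "twist": 0, "fingers": 0},
  {"dx": 0, "dy": -0.02, "dz": 0, "twist": 0, "fingers": 0},
  {"dx": 0, "dy": -0.03, "dz": 0, "twist": 0, "fingers": 0},
  {"dx": 0, "dy": -0.03, "dz": 0, "twist": 0, "fingers": 0},
  {"dx": 0, "dy": -0.03, "dz": 0, "twist": 0, "fingers": 0},
  {"dx": -0.03, "dy": 0, "dz": -0.02, "twist": 0, "fingers": 0},
  {"dx": -0.03, "dy": 0, "dz": -0.02, "twist": 0, "fingers": 0},
  {"dx": -0.03, "dy": 0, "dz": -0.02, "twist": 0, "fingers": 0},
  {"dx": -0.03, "dy": 0, "dz": -0.02, "twist": 0, "fingers": 0},
  {"dx": -0.03, "dy": 0, "dz": -0.02, "twist": 0, "fingers": 0},
  {"dx": 0, "dy": 0, "dz": 0, "twist": 0, "fingers": 0},
  {"dx": 0, "dy": 0, "dz": 0, "twist": 0, "fingers": 0},
])

```text
clock: 17.85
eef_pos: [0.4657, -0.1679, 0.194]
tcp_rot: [[0.007, 0.056, 0.998], [-0.002, 0.998, -0.056], [-1.0, -0.002, 0.007]]
ft_force: [0.7, 0.9, 0.6]
width: -0.0001
```

```bash
python3 -c "
from h import *
t=viewer.camera('top')[80:240,140:330];s=viewer.camera('side')[90:270,190:380]
f=lambda i:cv2.resize(i,(400,380),interpolation=2)
cv2.imwrite('pics/s6.png',np.hstack([f(t),f(s)]))"
```

```text
(no output)
```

View pics/s6.png

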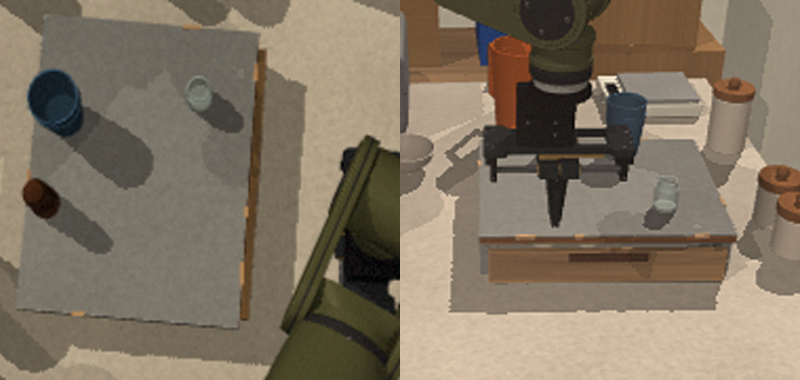

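The tray panel sits flush along the counter edge. The counter holds only the jar, cups and mill, all in their places, and no cap is on the table.

```bash
python3 -c "
from h import *
print(arm.sense()['clock'],arm.sign_off())"
```

```text
the job is handed in; nothing more can be done
17.95 None
```

The three caps are in the tray and the tray is pushed shut; I handed the job in at 17.95 s of the 64 s allowed. I swept the caps one at a time over the tray-side edge with the fingers held 20 mm apart, so none was pinched or lifted. Then I pushed the tray shut with the closed fingers.

**Caps:** a picture before closing showed all three on the tray floor. With the tray shut, no cap shows on the counter or in the table area around it, but I can't see inside the closed tray.

**Tray:** the tool stopped moving while the force rose to 15 N, which means the tray is on its rigid stop. The finger face stopped about 10 mm outside my measured counter edge, where 14 mm was expected; that is within my measuring error.

**Other items:** in the last pictures the jar, cups and mill are where they started, and the pitcher and bowl look undisturbed as far as they show. The ladle was outside the final crops, and the arm worked about 0.2 m away from it.

I viewed 9 pictures. My first three move calls were refused because each row needs every key; nothing moved and no time was lost.

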